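# Load the cell tester and hold its flap on the balance

### The arm

A 6-joint arm with a two-finger parallel gripper is mounted at the origin on the work surface. World frame = base frame: x ahead of the robot, y to its left, z up, the work surface at z = 0. Lengths are in m, angles in rad, forces in N, time in s.
With the tool pointing down it reaches from about 0.275 to 0.75 m from the base axis. Payload 10.2 kg.
Tool frame: the origin (TCP) lies on the centre line of the jaws, within the pads' length; the fingertips stand 8 mm ahead of it and the grasp point (between the pads) lies 11 mm behind it (env.tcp_to_tips is the distance from the TCP to the fingertips, in m); z points along the fingers, y is the direction in which the jaws open and shut (so a half turn about z gives the same grasp; the last joint's range is limited). The gripper opens to 88 mm and grips with 3 to 60 N. Pads are 18 mm wide; open, the fingers measure 123 mm over their backs; the gripper's body (75 mm by 187 mm) begins 45 mm behind the grasp point.
Start: joints at [-1.452, 0.313, 1.498, -0, 1.331, -0.223], TCP at [0.176, -0.495, 0.247] pointing down, gripper open.
Joint ranges: [-2.94, 2.94], [-0.97, 2.17], [0.19, 2.56], [-1.23, 4.37], [0.02, 3.11], [-2.88, 2.88]. Speed limits (rad/s): [2.39, 2.39, 3.01, 3.14, 3.14, 3.14].

### API

Orientations are given as a unit quaternion [w, x, y, z].
In Python, from rig import monitor, eyes, env gives the robot as it stands.
- The arm moves only by the tool servo_tool, never from a script. Its argument "steps" is a list of rows, each a list of 7 numbers: the shift along the tool's x, y, z in m, then the turn, a rotation vector about the tool's x, y, z in rad, then the closure, from -1 (fully open) to 1 (shut). In form: [[x, y, z, wx, wy, wz, fingers], ...]. A call has exactly 8 rows; each row is the pose to reach, as a shift and turn from the pose commanded when the call began, along the tool's axes at that moment; what a row does not reach only later rows make up. A row lasts 1/10 s, in which the tool goes at most 50 mm and 8.59 degrees, less where a joint would pass 70% of its speed; a pose out of reach is approached as far as the arm can. A call with a gripper value outside its range is refused whole. The fingers move at their own pace and stop on an object; "newtons" is the grip in N (left out, the last holds). Time passes only in rows, so rows that repeat a pose let the fingers close, or fill a call up. It gives the time, the measured TCP pose, the force and the opening at its end, in the units of the state.
- monitor.state(): the state, without advancing time (a new reading comes with each control period).
- eyes.snapshot(name): name is "side" or "top"; returns a dict with "pixels" (480x640x3 uint8, red, green, blue), "fx", "fy", "cx", "cy" (pixels), "distortion" ([k1, k2, p1, p2, k3] as OpenCV has them; the pictures are not rectified), "xyz" and "orientation" of the camera in the world. Camera axes: x right, y down, z forward; pixel columns grow to the right and rows downward; lengths in m; the calibration is good to about 2 mm. A picture is of the moment at which its call begins. There is no depth.
- env.hand_in(): hands the job in, once; it reports no verdict.
The state is a dict: "t": time; "joints": joint angles; "dq": joint speeds; "joint_efforts": joint torques, N m; "tool_pos": TCP position; "eef_rot": TCP orientation; "force": force on the tool from outside, world axes, zero at the start; "moment": the same for the moment, N m; "width": finger opening in m.
Only numpy, scipy, OpenCV 4.12 (cv2) and the standard library are available. Lean on these libraries where they do the work, as an engineer would, in place of code of your own. Each camera call takes 0.05 s, during which the arm holds its last target.

### The job

Load the cell tester: stand both of the grey battery cells from the bench in its two bores, fully down, one in each, while its flap is still laid back. Then take the flap by its handle bar and swing it up to its balance point, upright above the hinge, and finish while still gripping the bar and holding the flap still there, so that the fitter can set the flap's stay; never let the flap fall over onto the cells. Leave the glue bottle, the tape roll and the racket shell where they are.

Things in the scene. Friction and masses are not known exactly. Their poses are not given: they have to be found in the camera images.
- tester: Cell tester, fixed to the bench: grey base plate 170 (x) x 200 (y) x 8 mm; origin at the centre of its underside, z up. White socket block 140 x 50 mm, top 48 mm above the bench, along own x, its centre at own y = -50 mm. Aluminium hinge cheeks 12 mm wide, 100 mm high at own x = +-72, y = 20 mm. The flap leans back to own +y.
- bore0 (a point): Centre of the mouth of the first bore, at the top of the socket block, 48 mm above the bench; tester's own (-30, -50, 48) mm. Vertical bore 23.4 mm wide with a small chamfer, 40 mm of block over the base plate: 40 mm deep. A seated cell stands 25 mm proud. Axes as the tester's.
- bore1 (a point): Centre of the mouth of the second bore, tester's own (30, -50, 48) mm, otherwise like bore0.
- cell_a: A loose grey battery cell, a cylinder 18.4 mm across and 65 mm high (with a 2 mm steel nub on top), about 46 g, standing upright on the bench; origin at the centre of its underside, z up along it.
- cell_b: The other cell, exactly like cell_a; either cell may go in either bore.
- flap (a joint): Angle of the flap about its hinge, rad: 0 = level over the cells (to the tester's own -y), pi/2 = upright, its balance point, 2.4 = laid back on its stop, where it starts. Low friction: unheld it falls to one side or the other. Aluminium plate 120 mm wide, 6 mm thick, reaching from 5 to 105 mm from the hinge line, about 0.35 kg in all.
- flap_hinge (a point): Middle of the hinge line, 85 mm above the bench, at the tester's own (0, 20, 85) mm; the hinge line runs along the tester's own x. Axes as the tester's.
- flap_bar (a point): Middle of the flap's handle bar (moves with the flap): round steel bar 12 mm thick, 100 mm long, parallel to the hinge line and 150 mm from it, on two rods 82 mm apart; free gap of 39 mm between bar and plate. It can turn in the grip, so may be held from straight above all the way. In the tester's frame: hinge + 150 mm x (0, -cos q, sin q), q = flap angle.
- glue: Bystander: white glue bottle, 40 mm across, 85 mm high, standing near the cells; origin at the centre of its underside.
- tape: Bystander: roll of clear tape lying flat, 96 mm across, 24 mm high; origin at the centre of its underside.
- racket: Bystander: red round racket shell with a wire grid, 170 mm across, 14 mm high, lying flat to the left; origin at the centre of the disc's underside.

How it is judged:
By the outcome, as a careful person would: the job done as asked, in the order asked, and still so for the second after the job is handed in, while the arm keeps its last pose, push and grip.
It also fails if it takes over 72 s, if anything falls off the work surface, if the arm or the gripper's body presses on something with over 40 N, if the wrist force passes 120 N, or if a joint passes its speed limit or range.

## Working session

There is one attempt and no reset: what is moved stays moved. The work goes in short steps, Python scripts to look and compute and a tool call to move; the robot and the scene stay as the last step left them, time stands still between calls to the robot, and variables do not carry over. Pictures are saved under pics/ and viewed, and the job is handed in when it is done.

Besides the shell and the picture viewer there is one more tool, called after "Call:" in YAML: its name, and indented under it one key for each argument. servo_tool: Moves the arm, as the interface text tells. Its arguments: {"type":"object","properties":{"steps":{"type":"array","items":{"type":"array","items":{"type":"number"}}},"newtons":{"type":"number"}},"required":["steps"]}

```bash
ls; mkdir -p pics; cat > snap.py <<'E'
import sys,cv2,pickle
from rig import monitor,eyes,env
tag=sys.argv[1]
for n in (sys.argv[2:] or ["side","top"]):
    s=eyes.snapshot(n); pickle.dump(s,open(f"{n}.pkl","wb"))
    cv2.imwrite(f"pics/{n}_{tag}.png",s["pixels"][:,:,::-1])
    print(n,s["xyz"],s["orientation"],s["fx"],s["fy"],s["cx"],s["cy"],s["distortion"])
print(monitor.state())
E
python3 snap.py 0
```

```text
pics
side [0.3845838  1.22854615 0.7407511 ] [ 0.01926851 -0.05279637  0.86035273 -0.50659101] 583.2864031261895 583.2864031261895 303.7315040776602 242.95123100843753 [-0.05408621  0.          0.          0.          0.        ]
top [0.41567637 0.03745414 1.25618639] [-0.02278284  0.71629882 -0.69667209  0.03232573] 558.264689779876 558.264689779876 327.48684779069885 225.53933164072262 [-0.00094945  0.          0.          0.          0.        ]
{'t': 0.1, 'joints': array([-1.45241517e+00,  3.13411179e-01,  1.49833872e+00, -2.87183069e-05,
        1.33099059e+00, -2.23409482e-01]), 'dq': array([ 0.00144156, -0.00057678, -0.00084129,  0.00025674, -0.00129468,
       -0.00034801]), 'joint_efforts': array([ 2.08650345e-03, -4.02807820e+01, -2.52645636e+01,  6.95598428e-02,
        3.41905269e-02, -5.28513101e-05]), 'tool_pos': array([ 0.17591954, -0.49443349,  0.24621795]), 'eef_rot': array([-5.73856922e-04,  9.85432156e-01,  1.70068036e-01,  1.61978013e-05]), 'force': array([ 0.20718988,  0.33497033, -0.78512474]), 'moment': array([-0.04204984,  0.0220107 ,  0.02758882]), 'width': 0.08801153657383368}
```

View pics/side_0.png

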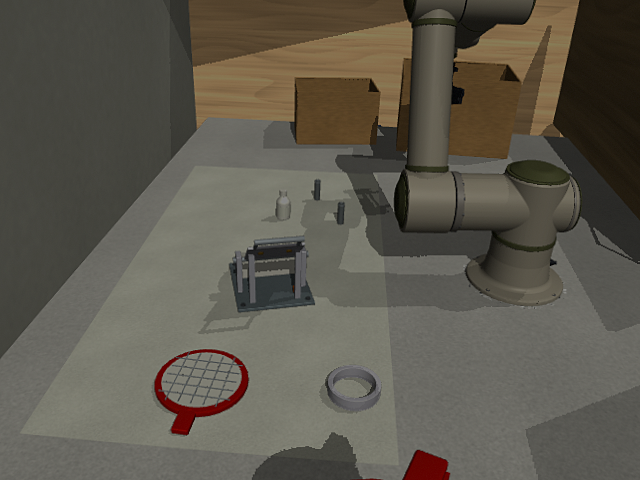

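View pics/top_0.png

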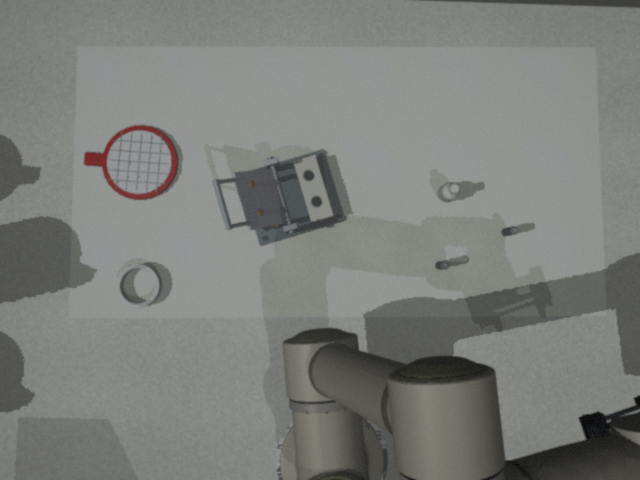

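Top view: tester around (285,195) px, bores near (307,175) and (311,202), cells at about (440,265) and (508,231), glue at (450,190). I'll zoom in for detail.

```bash
cat > h.py <<'E'
import numpy as np,cv2,pickle
from scipy.spatial.transform import Rotation as R
def load(n): return pickle.load(open(f"{n}.pkl","rb"))
def rot(q): return R.from_quat([q[1],q[2],q[3],q[0]]).as_matrix()
def K(s): return np.array([[s["fx"],0,s["cx"]],[0,s["fy"],s["cy"]],[0,0,1.]])
def ray(s,uv):
    p=cv2.undistortPoints(np.array([[uv]],float),K(s),np.array(s["distortion"]))[0,0]
    return np.array(s["xyz"]),rot(s["orientation"])@np.array([p[0],p[1],1])
def onz(s,uv,z):
    o,d=ray(s,uv); return o+d*(z-o[2])/d[2]
def proj(s,P):
    M=rot(s["orientation"]); rv=cv2.Rodrigues(M.T)[0]; t=-M.T@np.array(s["xyz"])
    return cv2.projectPoints(np.array(P,float).reshape(-1,1,3),rv,t,K(s),np.array(s["distortion"]))[0][:,0]
def tri(s1,u1,s2,u2):
    o1,d1=ray(s1,u1);o2,d2=ray(s2,u2)
    A=np.stack([d1,-d2],1);k=np.linalg.lstsq(A,o2-o1,rcond=None)[0]
    a=o1+d1*k[0];b=o2+d2*k[1];return (a+b)/2,np.linalg.norm(a-b)
def crop(n,x0,y0,x1,y1,f,out):
    im=load(n)["pixels"][y0:y1,x0:x1,::-1]
    cv2.imwrite(out,cv2.resize(im,None,fx=f,fy=f,interpolation=cv2.INTER_CUBIC))
E
python3 -c "
from h import *
crop('top',200,130,360,250,5,'pics/c1.png')
crop('top',420,165,560,285,5,'pics/c2.png')
crop('side',220,170,380,320,4,'pics/c3.png')
"
```

```text
(no output)
```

View pics/c1.png

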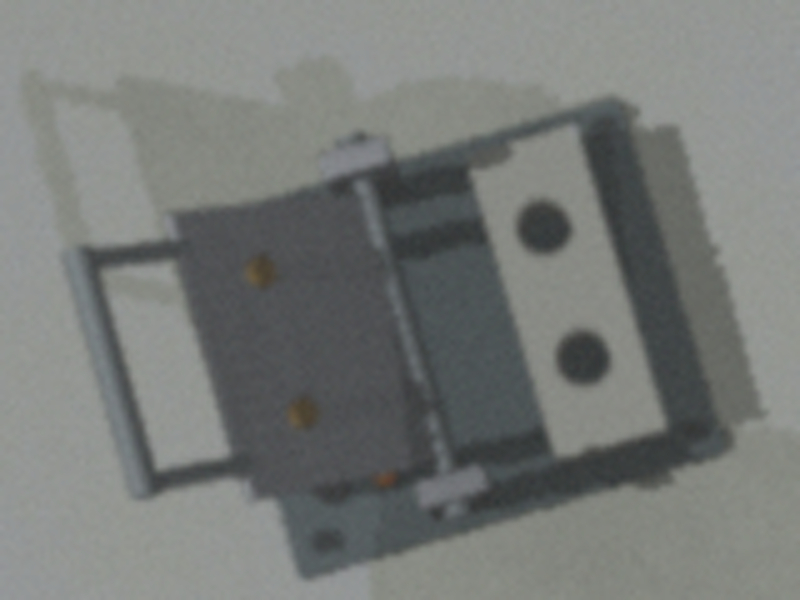

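View pics/c2.png

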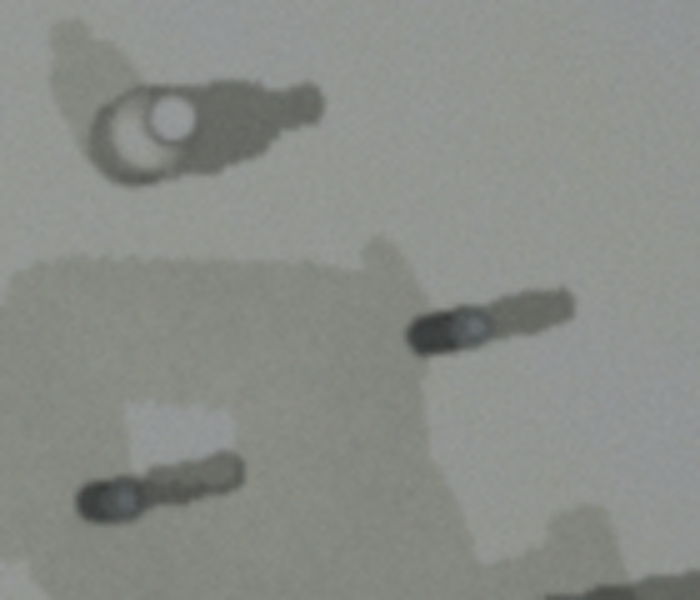

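View pics/c3.png

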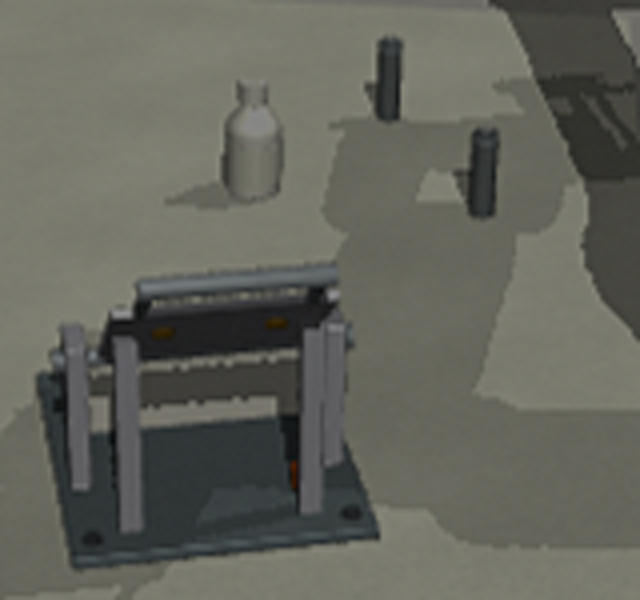

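```bash
cat > m.py <<'E'
from h import *
t=load('top');s=load('side')
def dark(im,box,thr):
    x0,y0,x1,y1=box;g=cv2.cvtColor(im,cv2.COLOR_RGB2GRAY)[y0:y1,x0:x1]
    m=(cv2.GaussianBlur(g,(3,3),0)<thr).astype('uint8')
    n,l,st,c=cv2.connectedComponentsWithStats(m)
    return sorted([(int(st[i,4]),c[i]+[x0,y0],st[i,:4]+[x0,y0,0,0]) for i in range(1,n)],key=lambda a:-a[0])[:3]
for b in [(300,165,318,186),(307,191,326,212)]: print('bore',dark(t['pixels'],b,85))
g=cv2.cvtColor(t['pixels'],cv2.COLOR_RGB2GRAY)
print(g[262:268,432:456]); print(g[228:234,498:522])
for b in [(432,255,470,275),(498,220,540,240)]: print('topcell',dark(t['pixels'],b,88))
for b in [(310,175,325,205),(333,198,348,228)]: print('sidecell',dark(s['pixels'],b,80))
b0=onz(t,(308.4,175.0),.048);b1=onz(t,(316.2,201.0),.048)
print(b0,b1,np.linalg.norm(b1-b0))
E
python3 m.py
```

```text
bore [(72, array([308.19444444, 175.05555556]), array([304, 171,  10,   9]))]
bore [(71, array([316.09859155, 201.09859155]), array([312, 197,   9,   9]))]
[[134 132 131 122 104  80  74  65  61  66  77  79  85  84  83  75  78  85
   85  89  89  92  87  89]
 [131 136 129 111  81  66  65  63  68  73  78  83  90  89  85  74  78  85
   85  88  87  90  85  85]
 [133 135 126  94  72  67  65  65  74  76  82  87  98  97  93  81  75  81
   85  87  85  87  90  86]
 [133 132 125  94  69  66  64  67  75  79  79  89  97  97  94  78  78  84
   88  95  96  99 100  98]
 [135 137 128  99  71  66  63  66  73  79  82  85  91  93  94  84  85  95
  106 122 126 124 124 123]
 [133 134 129 108  82  69  64  68  66  75  81  82  84  87  83  87 101 119
  125 131 133 132 131 133]]
[[134 133 131 131 118 102  90  81  73  69  65  59  70  81  90  87  95  93
   91  89  96 104 103 104]
 [132 131 132 125 102  76  66  62  61  58  63  67  72  82  87  96 104 106
   97  89  92  98 102 102]
 [132 133 128 107  82  64  60  63  62  61  64  68  78  85  86  96 107 106
  105  93  92 101 100 104]
 [132 130 123  97  72  64  64  63  64  65  66  68  78  84  89  95 103 104
   97  91  94 100 104 108]
 [130 131 124  95  71  66  64  66  64  66  64  67  74  80  90  90  90  91
   94  98 107 112 117 122]
 [132 130 127 105  78  66  64  62  61  63  65  61  64  77  87  89  92  94
  104 120 132 138 140 140]]
topcell [(73, array([441.90410959, 264.53424658]), array([436, 262,  16,   7])), (2, array([454.5, 263. ]), array([454, 263,   2,   1]))]
topcell [(68, array([506.82352941, 231.16176471]), array([502, 228,  11,   8]))]
sidecell [(126, array([316.38095238, 190.17460317]), array([312, 180,   8,  21]))]
sidecell [(175, array([339.90285714, 213.12      ]), array([333, 202,  12,  23]))]
[0.61983205 0.06713559 0.048     ] [0.56316317 0.04845458 0.048     ] 0.0596686020796173
```

```bash
cat > m2.py <<'E'
from h import *
t=load('top');s=load('side')
b1=onz(t,(308.3,175.0),.048);b0=onz(t,(316.15,201.05),.048)
ex=b1-b0;ex/=np.linalg.norm(ex);ey=np.array([-ex[1],ex[0],0]);ez=np.array([0,0,1.])
c=(b0+b1)/2+.05*ey;c[2]=0
print('c',c,'yaw',np.degrees(np.arctan2(ex[1],ex[0])),b0,b1)
W=lambda x,y,z:c+ex*x+ey*y+ez*z
h=W(0,.02,.085);q=2.4;bar=h+.15*(-np.cos(q)*ey+np.sin(q)*ez);up=h+.15*ez
print('hinge',h,'bar',bar,'up',up)
pts=[W(-.085,-.1,.008),W(.085,-.1,.008),W(.085,.1,.008),W(-.085,.1,.008),W(-.03,-.05,.048),W(.03,-.05,.048),W(-.07,-.075,.048),W(.07,-.075,.048),bar-.05*ex,bar+.05*ex,h-.072*ex+.015*ez,h+.072*ex+.015*ez]
for n,S in (('top',t),('side',s)):
    im=S['pixels'][:,:,::-1].copy()
    cells=[onz(t,(444.7,264.5),.067),onz(t,(514.7,230.5),.067)]
    P=pts+[k for k in cells]+[k-[0,0,.067] for k in cells]
    if n=='top':print(cells)
    f=4;x0,y0,x1,y1=(200,130,360,250) if n=='top' else (220,170,380,320)
    for k,(a,b,cc,d) in enumerate([(x0,y0,x1,y1),(430,200,540,280)][:2 if n=='top' else 1]):
        o=cv2.resize(im[b:d,a:cc],None,fx=f,fy=f,interpolation=cv2.INTER_CUBIC)
        for p in proj(S,P):
            cv2.drawMarker(o,(int((p[0]-a+.5)*f),int((p[1]-b+.5)*f)),(0,0,255),0,10,1)
        cv2.imwrite(f'pics/o_{n}{k}.png',o)
E
python3 m2.py
```

```text
c [0.57572548 0.1054241  0.        ] yaw 18.31557731870883 [0.56305046 0.04856025 0.048     ] [0.61982556 0.06735394 0.048     ]
hinge [0.56944047 0.1244109  0.085     ] bar [0.53468151 0.22941651 0.18631948] up [0.56944047 0.1244109  0.235     ]
[array([ 0.43259153, -0.22941789,  0.067     ]), array([ 0.50950311, -0.37928914,  0.067     ])]
```

View pics/o_top0.png

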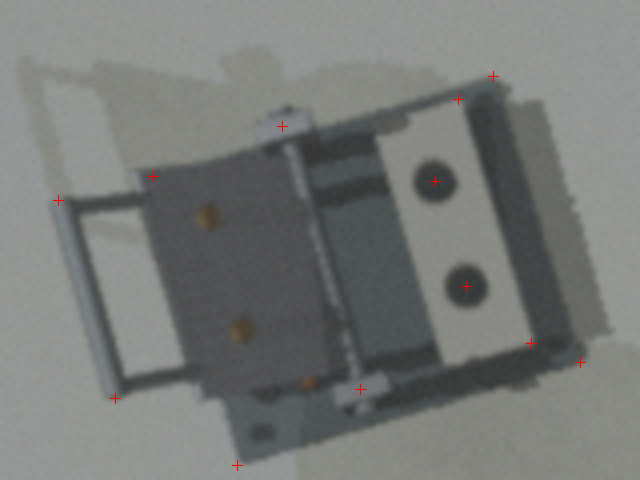

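View pics/o_top1.png

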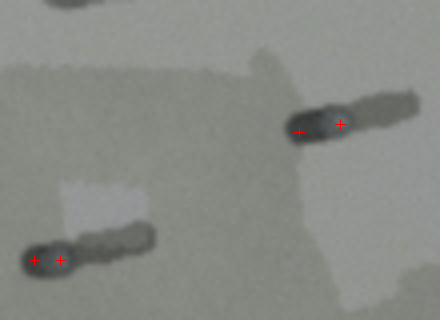

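View pics/o_side0.png

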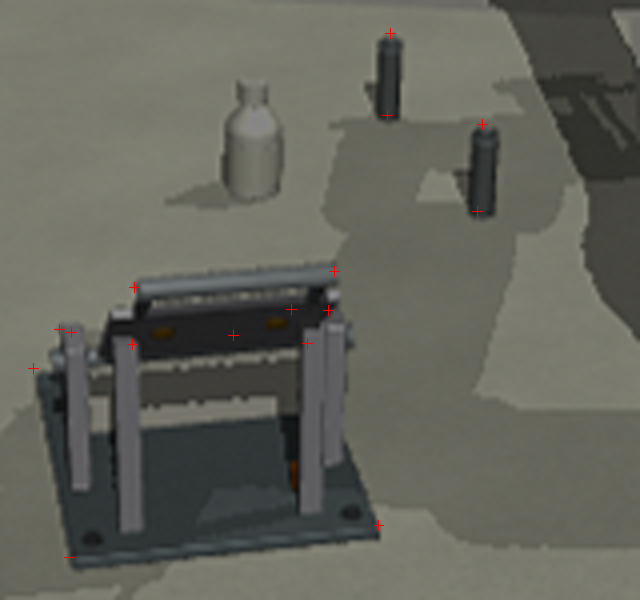

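Projected tester model matches both views to within 1–2 px (bore spacing comes out at 59.7 mm against 60). Both cells are standing, and the bar sits where q = 2.4 predicts. Next: plan the moves.

```bash
cat > go.py <<'E'
import sys
from h import *
from rig import monitor
st=monitor.state();p=st['tool_pos'];M=rot(st['eef_rot'])
a=[float(v) for v in sys.argv[1:5]]
y=np.radians(a[3]);T=np.array([[np.cos(y),np.sin(y),0],[np.sin(y),-np.cos(y),0],[0,0,-1]])
print('t',st['t'],'pos',p.round(4),'w',st['width'],'F',st['force'].round(1),'j',st['joints'].round(2))
print('shift',(M.T@(np.array(a[:3])-p)).round(4),'rot',R.from_matrix(M.T@T).as_rotvec().round(4))
E
python3 go.py .4326 -.2300 .15 108.3
```

```text
t 0.1 pos [ 0.1759 -0.4944  0.2462] w 0.08801153657383368 F [ 0.2  0.3 -0.8] j [-1.45  0.31  1.5  -0.    1.33 -0.22]
shift [ 0.3304 -0.163   0.0965] rot [-7.0000e-04 -1.1000e-03 -1.5484e+00]
```

Call:
servo_tool:
  steps:
    - [0.04,-0.02,0.01,0,0,-0.14,-1]
    - [0.08,-0.04,0.02,0,0,-0.28,-1]
    - [0.12,-0.06,0.03,0,0,-0.42,-1]
    - [0.16,-0.08,0.04,0,0,-0.56,-1]
    - [0.2,-0.1,0.05,0,0,-0.7,-1]
    - [0.24,-0.12,0.06,0,0,-0.84,-1]
    - [0.28,-0.14,0.07,0,0,-0.98,-1]
    - [0.32,-0.155,0.08,0,0,-1.12,-1]
  newtons: 25

```text
t: 0.9
tool_pos: [0.4264, -0.2395, 0.1662]
eef_rot: [-0.0, 0.743, 0.67, -0.0]
force: [-0.4, -0.5, 0.2]
width: 0.0879
```

```bash
python3 go.py .4326 -.2300 .10 108.3
```

```text
t 0.9 pos [ 0.4264 -0.2395  0.1662] w 0.08791988107286991 F [-0.4 -0.5  0.2] j [-0.75  0.32  1.72  0.    1.11 -0.65]
shift [0.0101 0.0052 0.0662] rot [-3.000e-04 -3.000e-04 -4.224e-01]
```

Call:
servo_tool:
  steps:
    - [0.0101,0.0052,0.01,0,0,-0.14,-1]
    - [0.0101,0.0052,0.02,0,0,-0.28,-1]
    - [0.0101,0.0052,0.035,0,0,-0.42,-1]
    - [0.0101,0.0052,0.05,0,0,-0.4224,-1]
    - [0.0101,0.0052,0.0662,0,0,-0.4224,-1]
    - [0.0101,0.0052,0.0662,0,0,-0.4224,-1]
    - [0.0101,0.0052,0.0662,0,0,-0.4224,-1]
    - [0.0101,0.0052,0.0662,0,0,-0.4224,-1]

```text
t: 1.7
tool_pos: [0.4321, -0.2321, 0.1013]
eef_rot: [0.001, 0.588, 0.809, -0.0]
force: [-0.3, 0.2, -0.3]
width: 0.0882
```

```bash
python3 go.py .4326 -.2300 .052 108.3; python3 snap.py 1 side >/dev/null; python3 -c "
from h import *
crop('side',280,120,420,260,4,'pics/c4.png')"
```

```text
t 1.7 pos [ 0.4321 -0.2321  0.1013] w 0.08818431388912706 F [-0.3  0.2 -0.3] j [-0.73  0.41  1.78  0.    0.95 -1.05]
shift [0.0019 0.0011 0.0493] rot [ 0.0006  0.0011 -0.006 ]
```

View pics/c4.png

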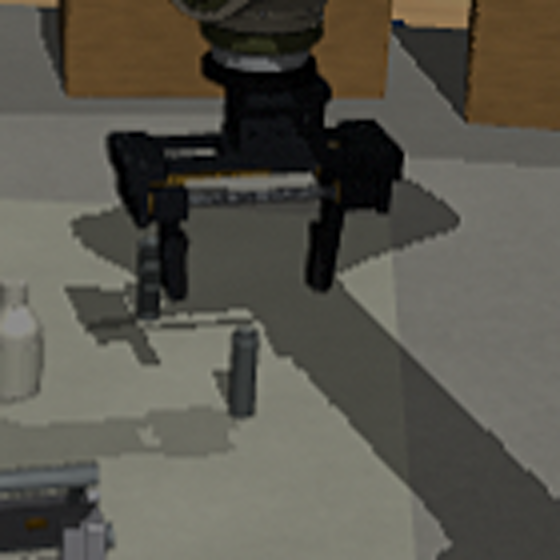

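The open fingertips sit at crop x ≈ 172 and 322, with the cell between them at x ≈ 244, so it is centred. Going down to grip.

Call:
servo_tool:
  steps:
    - [0.001,0.0005,0.015,0,0,-0.006,-1]
    - [0.0015,0.001,0.03,0,0,-0.006,-1]
    - [0.0015,0.001,0.042,0,0,-0.006,-1]
    - [0.0015,0.001,0.0493,0,0,-0.006,-1]
    - [0.0015,0.001,0.0493,0,0,-0.006,1]
    - [0.0015,0.001,0.0493,0,0,-0.006,1]
    - [0.0015,0.001,0.0493,0,0,-0.006,1]
    - [0.0015,0.001,0.0493,0,0,-0.006,1]

```text
t: 2.55
tool_pos: [0.4324, -0.2303, 0.0517]
eef_rot: [0.0, 0.586, 0.811, -0.0]
force: [-0.1, 0.6, -0.9]
width: 0.0579
```

```bash
python3 go.py .4326 -.2300 .16 108.3
```

```text
t 2.55 pos [ 0.4324 -0.2303  0.0517] w 0.05794296852477842 F [-0.1  0.6 -0.9] j [-0.73  0.49  1.82  0.    0.83 -1.05]
shift [ 0.0002  0.0003 -0.1083] rot [ 0.0004  0.0007 -0.    ]
```

Call:
servo_tool:
  steps:
    - [0,0,0,0,0,0,1]
    - [0,0,0,0,0,0,1]
    - [0,0,0,0,0,0,1]
    - [0,0,0,0,0,0,1]
    - [0,0,0,0,0,0,1]
    - [0,0,0,0,0,0,1]
    - [0,0,0,0,0,0,1]
    - [0,0,0,0,0,0,1]

```text
t: 3.35
tool_pos: [0.4322, -0.2301, 0.0512]
eef_rot: [-0.0, 0.586, 0.811, 0.0]
force: [0.2, 1.2, -0.2]
width: 0.0176
```

Call:
servo_tool:
  steps:
    - [0,0,-0.01,0,0,0,1]
    - [0,0,-0.03,0,0,0,1]
    - [0,0,-0.055,0,0,0,1]
    - [0,0,-0.08,0,0,0,1]
    - [0,0,-0.1,0,0,0,1]
    - [0,0,-0.108,0,0,0,1]
    - [0,0,-0.108,0,0,0,1]
    - [0,0,-0.108,0,0,0,1]

```text
t: 4.15
tool_pos: [0.4319, -0.2299, 0.1586]
eef_rot: [-0.001, 0.586, 0.811, 0.0]
force: [0.7, 0.5, -1.2]
width: 0.0177
```

```bash
python3 go.py .6198 .0674 .16 108.3; python3 snap.py 2 side >/dev/null; python3 -c "
from h import *
crop('side',280,120,420,260,4,'pics/c5.png')"
```

```text
t 4.15 pos [ 0.4319 -0.2299  0.1586] w 0.017685568285585897 F [ 0.7  0.5 -1.2] j [-0.73  0.33  1.72 -0.    1.09 -1.05]
shift [ 0.2233  0.2717 -0.0014] rot [-0.0006 -0.001  -0.    ]
```

View pics/c5.png

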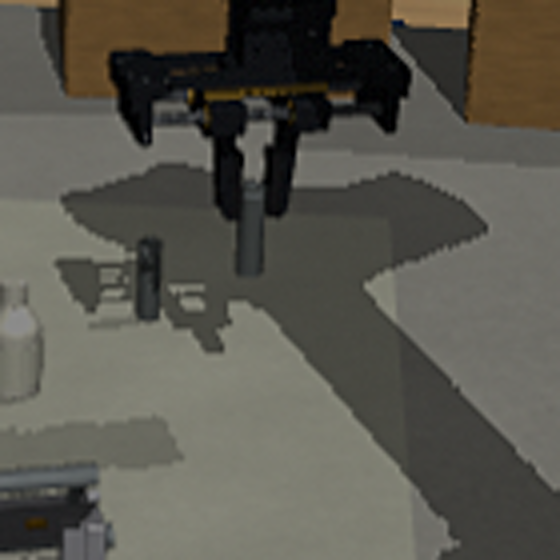

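```bash
python3 -c "
from h import *
s=load('side')
p=proj(s,[[.4319,-.2299,.107],[.4319,-.2299,.140]])
print((p-[280,120]+.5)*4)
g=cv2.cvtColor(s['pixels'],cv2.COLOR_RGB2GRAY)
print(g[176:190,335:350])
"
```

```text
[[246.01271349 270.47652148]
 [248.50650453 225.27815216]]
[[73 75 77 81 40 40 51 57 57 55 39 72 75 74 74]
 [72 72 74 79 35 39 52 56 58 54 38 71 74 74 71]
 [72 74 74 77 35 39 52 57 58 53 36 71 74 72 73]
 [74 71 73 78 37 41 51 58 58 53 39 71 75 72 72]
 [73 74 75 78 39 42 53 57 59 51 44 72 74 73 72]
 [73 73 75 80 41 42 53 59 58 51 42 73 75 74 73]
 [74 75 75 71 39 44 52 57 58 50 40 73 75 73 73]
 [74 75 76 62 35 45 53 58 58 51 39 73 77 74 74]
 [75 74 78 64 39 46 54 58 58 50 36 72 76 74 75]
 [75 76 78 64 38 45 54 58 58 48 38 73 75 74 73]
 [74 74 79 64 37 46 54 57 58 48 46 73 75 73 72]
 [75 74 77 62 36 46 54 56 57 44 42 71 73 73 73]
 [75 74 75 71 47 50 56 57 57 50 60 73 74 72 72]
 [74 74 75 76 66 66 67 68 67 66 73 74 73 73 72]]
```

Cell held (width 17.7 mm). The side camera carries a shift of about +0.9 px, common to the tester too, which means the top-view positions agree with the arm. Moving over bore1.

Call:
servo_tool:
  steps:
    - [0.01,0.012,0,0,0,0,1]
    - [0.03,0.036,0,0,0,0,1]
    - [0.055,0.067,0,0,0,0,1]
    - [0.08,0.097,0,0,0,0,1]
    - [0.105,0.128,0,0,0,0,1]
    - [0.13,0.158,0,0,0,0,1]
    - [0.155,0.189,0,0,0,0,1]
    - [0.18,0.219,0,0,0,0,1]

```text
t: 5.0
tool_pos: [0.584, 0.0111, 0.158]
eef_rot: [-0.001, 0.586, 0.811, -0.0]
force: [0.2, -0.5, -0.9]
width: 0.0179
```

```bash
python3 go.py .6198 .0674 .12 108.3
```

```text
t 5.0 pos [0.584  0.0111 0.158 ] w 0.01789984153510346 F [ 0.2 -0.5 -0.9] j [-0.18  0.52  1.43 -0.    1.19 -0.5 ]
shift [0.0421 0.0517 0.038 ] rot [-0.0017 -0.0009  0.0001]
```

Call:
servo_tool:
  steps:
    - [0.015,0.018,0,0,0,0,1]
    - [0.028,0.034,0,0,0,0,1]
    - [0.037,0.046,0.01,0,0,0,1]
    - [0.0425,0.052,0.02,0,0,0,1]
    - [0.0425,0.052,0.033,0,0,0,1]
    - [0.0425,0.052,0.038,0,0,0,1]
    - [0.0425,0.052,0.038,0,0,0,1]
    - [0.0425,0.052,0.038,0,0,0,1]

```text
t: 5.8
tool_pos: [0.6197, 0.0656, 0.1215]
eef_rot: [0.0, 0.586, 0.81, 0.0]
force: [1.1, -0.1, -0.3]
width: 0.0177
```

```bash
python3 go.py .6198 .0674 .0595 108.3; python3 snap.py 3 >/dev/null; python3 -c "
from h import *
crop('side',220,170,380,320,4,'pics/c6.png')
crop('top',200,100,360,220,5,'pics/c7.png')"
```

```text
t 5.8 pos [0.6197 0.0656 0.1215] w 0.01772349700072181 F [ 1.1 -0.1 -0.3] j [-0.08  0.64  1.34 -0.    1.17 -0.4 ]
shift [0.0017 0.0007 0.062 ] rot [ 0.0002  0.0002 -0.0007]
```

View pics/c6.png

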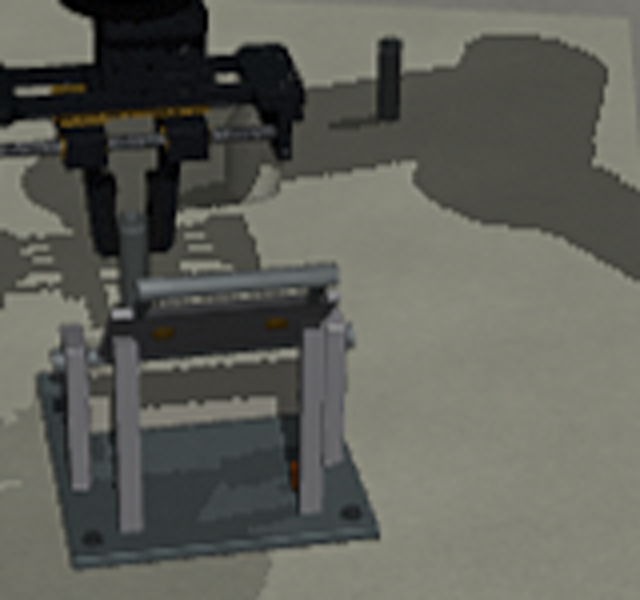

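View pics/c7.png

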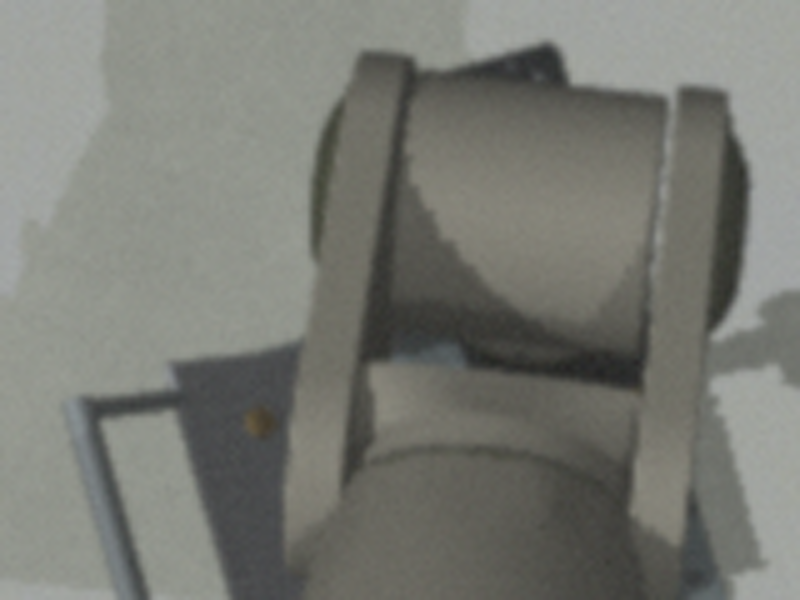

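Call:
servo_tool:
  steps:
    - [0.001,0.0005,0.003,0,0,0,1]
    - [0.0015,0.0007,0.008,0,0,0,1]
    - [0.0015,0.0007,0.013,0,0,0,1]
    - [0.0015,0.0007,0.018,0,0,0,1]
    - [0.0015,0.0007,0.022,0,0,0,1]
    - [0.0015,0.0007,0.026,0,0,0,1]
    - [0.0015,0.0007,0.03,0,0,0,1]
    - [0.0015,0.0007,0.032,0,0,0,1]

```text
t: 6.7
tool_pos: [0.6198, 0.0678, 0.0888]
eef_rot: [-0.0, 0.586, 0.811, -0.0]
force: [0.5, 0.5, -0.7]
width: 0.0173
```

```bash
python3 go.py .6198 .0674 .0595 108.3
```

```text
t 6.7 pos [0.6198 0.0678 0.0888] w 0.01731187800166772 F [ 0.5  0.5 -0.7] j [-0.08  0.68  1.36 -0.    1.1  -0.4 ]
shift [-0.0004 -0.0001  0.0293] rot [-0.0004 -0.0002 -0.    ]
```

No contact force with the cell about 11 mm into the bore. Continuing down.

Call:
servo_tool:
  steps:
    - [0,0,0.005,0,0,0,1]
    - [0,0,0.01,0,0,0,1]
    - [0,0,0.015,0,0,0,1]
    - [0,0,0.02,0,0,0,1]
    - [0,0,0.024,0,0,0,1]
    - [0,0,0.027,0,0,0,1]
    - [0,0,0.029,0,0,0,1]
    - [0,0,0.029,0,0,0,1]

```text
t: 7.5
tool_pos: [0.6198, 0.0678, 0.06]
eef_rot: [-0.0, 0.586, 0.811, -0.0]
force: [0.0, -0.4, -0.6]
width: 0.0176
```

Call:
servo_tool:
  steps:
    - [0,0,0,0,0,0,0.2]
    - [0,0,0,0,0,0,0.2]
    - [0,0,0,0,0,0,0.2]
    - [0,0,0,0,0,0,0.2]
    - [0,0,-0.01,0,0,0,0.2]
    - [0,0,-0.03,0,0,0,0.2]
    - [0,0,-0.06,0,0,0,0.2]
    - [0,0,-0.1,0,0,0,0.2]

```text
t: 8.3
tool_pos: [0.6192, 0.0679, 0.1609]
eef_rot: [-0.001, 0.586, 0.811, -0.001]
force: [0.7, -0.0, 0.1]
width: 0.0354
```

```bash
python3 go.py .5095 -.3800 .16 108.3
```

```text
t 8.3 pos [0.6192 0.0679 0.1609] w 0.03537129645360992 F [ 0.7 -0.   0.1] j [-0.08  0.6   1.29  0.    1.25 -0.4 ]
shift [-0.3908 -0.2448  0.001 ] rot [-0.0022 -0.001  -0.    ]
```

Call:
servo_tool:
  steps:
    - [-0.02,-0.012,0,0,0,0,0.2]
    - [-0.055,-0.035,0,0,0,0,0.2]
    - [-0.095,-0.06,0,0,0,0,-1]
    - [-0.135,-0.085,0,0,0,0,-1]
    - [-0.175,-0.11,0,0,0,0,-1]
    - [-0.215,-0.135,0,0,0,0,-1]
    - [-0.255,-0.16,0,0,0,0,-1]
    - [-0.295,-0.185,0,0,0,0,-1]

```text
t: 9.1
tool_pos: [0.5362, -0.2722, 0.1613]
eef_rot: [0.001, 0.586, 0.811, 0.0]
force: [-0.2, 0.1, 0.5]
width: 0.0807
```

```bash
python3 go.py .5095 -.3800 .11 108.3;python3 snap.py 4  >/dev/null; python3 -c "
from h import *
crop('top',200,130,360,250,5,'pics/c8.png')
t=load('top');print(onz(t,(444.7,264.5),.067),onz(t,(514.7,230.5),.067))
"
```

```text
t 9.1 pos [ 0.5362 -0.2722  0.1613] w 0.08074953388668019 F [-0.2  0.1  0.5] j [-0.66  0.55  1.37  0.    1.22 -0.98]
shift [-0.0939 -0.0592  0.0513] rot [ 0.0006  0.0008 -0.    ]
[ 0.43259153 -0.22941789  0.067     ] [ 0.50950311 -0.37928914  0.067     ]
```

View pics/c8.png

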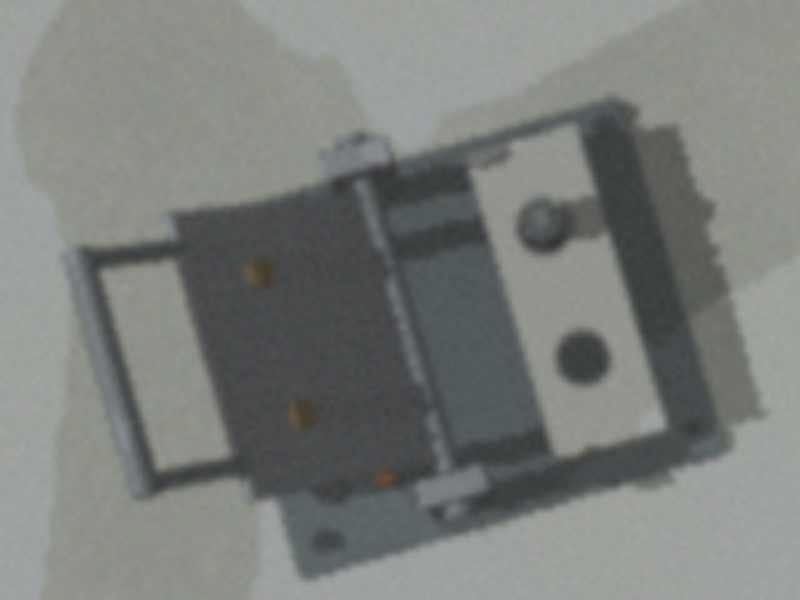

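Cell stands upright in bore1 (crop (544,225)); its short shadow fits a seated cell. Now the second cell.

Call:
servo_tool:
  steps:
    - [-0.03,-0.019,0,0,0,0,-1]
    - [-0.055,-0.035,0.01,0,0,0,-1]
    - [-0.075,-0.047,0.02,0,0,0,-1]
    - [-0.088,-0.055,0.03,0,0,0,-1]
    - [-0.0939,-0.0592,0.04,0,0,0,-1]
    - [-0.0939,-0.0592,0.051,0,0,0,-1]
    - [-0.0939,-0.0592,0.051,0,0,0,-1]
    - [-0.0939,-0.0592,0.051,0,0,0,-1]

```text
t: 10.0
tool_pos: [0.5106, -0.3771, 0.1093]
eef_rot: [-0.0, 0.585, 0.811, 0.0]
force: [0.9, 0.2, -0.3]
width: 0.0876
```

```bash
python3 go.py .5095 -.3800 .052 108.3; python3 snap.py 5 side >/dev/null; python3 -c "
from h import *
crop('side',250,100,390,240,4,'pics/c9.png')"
```

```text
t 10.0 pos [ 0.5106 -0.3771  0.1093] w 0.08761869774880815 F [ 0.9  0.2 -0.3] j [-0.82  0.68  1.3   0.    1.16 -1.14]
shift [-0.0024 -0.0019  0.0573] rot [ 0.     -0.0003  0.0011]
```

View pics/c9.png

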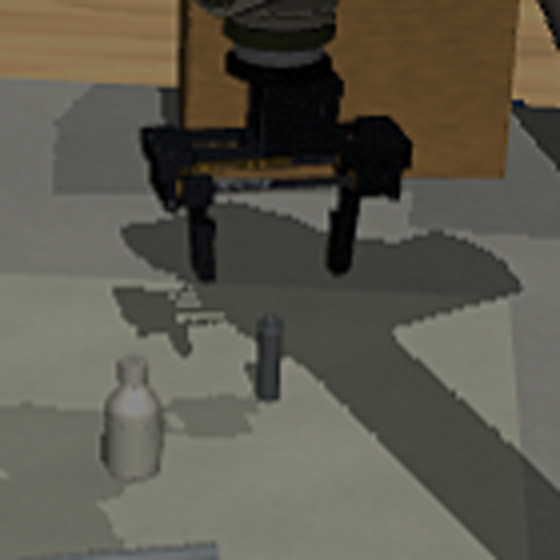

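Cell b lies between the fingertips (crop x 205 and 340, cell at 268). Descending and gripping.

Call:
servo_tool:
  steps:
    - [-0.001,-0.0005,0.02,0,0,0,-1]
    - [-0.0015,-0.001,0.038,0,0,0,-1]
    - [-0.0015,-0.001,0.05,0,0,0,-1]
    - [-0.0015,-0.001,0.0573,0,0,0,-1]
    - [-0.0015,-0.001,0.0573,0,0,0,1]
    - [-0.0015,-0.001,0.0573,0,0,0,1]
    - [-0.0015,-0.001,0.0573,0,0,0,1]
    - [-0.0015,-0.001,0.0573,0,0,0,1]

```text
t: 10.85
tool_pos: [0.5099, -0.38, 0.0526]
eef_rot: [0.001, 0.586, 0.811, -0.0]
force: [-0.6, -0.0, -0.2]
width: 0.0583
```

Call:
servo_tool:
  steps:
    - [0,0,0,0,0,0,1]
    - [0,0,0,0,0,0,1]
    - [0,0,0,0,0,0,1]
    - [0,0,0,0,0,0,1]
    - [0,0,0,0,0,0,1]
    - [0,0,0,0,0,0,1]
    - [0,0,0,0,0,0,1]
    - [0,0,0,0,0,0,1]

```text
t: 11.65
tool_pos: [0.5096, -0.3798, 0.0519]
eef_rot: [-0.0, 0.586, 0.811, -0.0]
force: [0.2, 0.3, 0.6]
width: 0.0178
```

Call:
servo_tool:
  steps:
    - [0,0,-0.01,0,0,0,1]
    - [0,0,-0.03,0,0,0,1]
    - [0,0,-0.055,0,0,0,1]
    - [0,0,-0.08,0,0,0,1]
    - [0,0,-0.1,0,0,0,1]
    - [0,0,-0.108,0,0,0,1]
    - [0,0,-0.108,0,0,0,1]
    - [0,0,-0.108,0,0,0,1]

```text
t: 12.45
tool_pos: [0.5094, -0.3795, 0.159]
eef_rot: [-0.001, 0.586, 0.811, 0.0]
force: [-0.6, 0.4, -1.7]
width: 0.0177
```

```bash
python3 go.py .5631 .0486 .16 108.3; python3 snap.py 6 side >/dev/null; python3 -c "
from h import *
crop('side',250,100,390,240,4,'pics/c10.png')"
```

```text
t 12.45 pos [ 0.5094 -0.3795  0.159 ] w 0.01774760868417892 F [-0.6  0.4 -1.7] j [-0.82  0.63  1.25  0.    1.26 -1.14]
shift [ 0.3896  0.1854 -0.0006] rot [-0.0006 -0.0013 -0.    ]
```

View pics/c10.png

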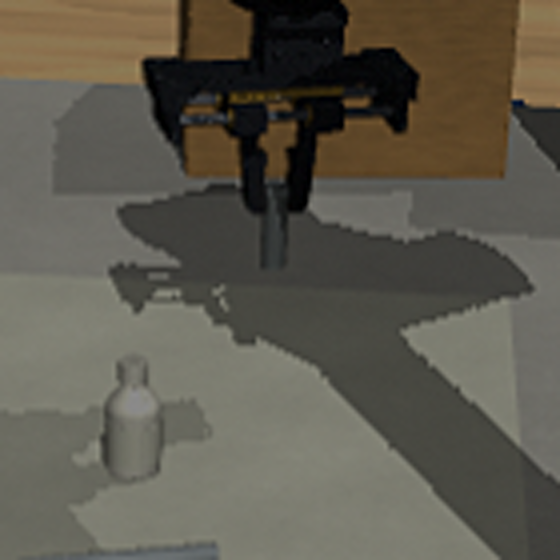

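Cell b is held upright. Moving over bore0.

Call:
servo_tool:
  steps:
    - [0.02,0.01,-0.005,0,0,0,1]
    - [0.055,0.026,-0.01,0,0,0,1]
    - [0.095,0.045,-0.01,0,0,0,1]
    - [0.135,0.064,-0.01,0,0,0,1]
    - [0.175,0.083,-0.01,0,0,0,1]
    - [0.215,0.102,-0.01,0,0,0,1]
    - [0.255,0.121,-0.005,0,0,0,1]
    - [0.295,0.14,0,0,0,0,1]

```text
t: 13.3
tool_pos: [0.5496, -0.0539, 0.159]
eef_rot: [-0.001, 0.586, 0.81, -0.0]
force: [1.4, -0.6, -1.6]
width: 0.0175
```

```bash
python3 go.py .5631 .0486 .12 108.3
```

```text
t 13.3 pos [ 0.5496 -0.0539  0.159 ] w 0.017535981051509154 F [ 1.4 -0.6 -1.6] j [-0.31  0.45  1.53  0.    1.15 -0.63]
shift [0.0931 0.045  0.039 ] rot [-0.001  -0.0008 -0.0002]
```

Call:
servo_tool:
  steps:
    - [0.03,0.014,0,0,0,0,1]
    - [0.055,0.027,0,0,0,0,1]
    - [0.075,0.036,0,0,0,0,1]
    - [0.088,0.042,0.01,0,0,0,1]
    - [0.0931,0.045,0.02,0,0,0,1]
    - [0.0931,0.045,0.03,0,0,0,1]
    - [0.0931,0.045,0.038,0,0,0,1]
    - [0.0931,0.045,0.038,0,0,0,1]

```text
t: 14.1
tool_pos: [0.5628, 0.0459, 0.1203]
eef_rot: [-0.001, 0.586, 0.81, -0.001]
force: [-0.1, -0.3, -0.5]
width: 0.018
```

```bash
python3 go.py .5631 .0486 .0595 108.3
```

```text
t 14.1 pos [0.5628 0.0459 0.1203] w 0.018007487887967025 F [-0.1 -0.3 -0.5] j [-0.13  0.53  1.53 -0.    1.09 -0.44]
shift [0.0024 0.0012 0.0608] rot [-0.0024 -0.001  -0.0012]
```

Call:
servo_tool:
  steps:
    - [0.001,0.0005,0.003,0,0,0,1]
    - [0.0018,0.001,0.008,0,0,0,1]
    - [0.0018,0.001,0.013,0,0,0,1]
    - [0.0018,0.001,0.018,0,0,0,1]
    - [0.0018,0.001,0.022,0,0,0,1]
    - [0.0018,0.001,0.026,0,0,0,1]
    - [0.0018,0.001,0.03,0,0,0,1]
    - [0.0018,0.001,0.032,0,0,0,1]

```text
t: 14.9
tool_pos: [0.5637, 0.0488, 0.0895]
eef_rot: [-0.0, 0.586, 0.811, -0.0]
force: [0.2, -0.0, -0.6]
width: 0.0176
```

```bash
python3 go.py .5631 .0486 .0595 108.3
```

```text
t 14.9 pos [0.5637 0.0488 0.0895] w 0.01763325208923854 F [ 0.2 -0.  -0.6] j [-0.12  0.57  1.56  0.    1.02 -0.44]
shift [-0.     -0.0006  0.03  ] rot [-0.0004 -0.0002  0.    ]
```

Call:
servo_tool:
  steps:
    - [0,-0.0005,0.005,0,0,0,1]
    - [0,-0.0005,0.01,0,0,0,1]
    - [0,-0.0005,0.015,0,0,0,1]
    - [0,-0.0005,0.02,0,0,0,1]
    - [0,-0.0005,0.024,0,0,0,1]
    - [0,-0.0005,0.027,0,0,0,1]
    - [0,-0.0005,0.0295,0,0,0,1]
    - [0,-0.0005,0.0295,0,0,0,1]

```text
t: 15.7
tool_pos: [0.5633, 0.0486, 0.0602]
eef_rot: [-0.0, 0.586, 0.811, -0.0]
force: [-0.3, 0.3, -0.0]
width: 0.0175
```

Call:
servo_tool:
  steps:
    - [0,0,0,0,0,0,0.2]
    - [0,0,0,0,0,0,0.2]
    - [0,0,0,0,0,0,0.2]
    - [0,0,0,0,0,0,0.2]
    - [0,0,-0.01,0,0,0,0.2]
    - [0,0,-0.03,0,0,0,0.2]
    - [0,0,-0.06,0,0,0,0.2]
    - [0,0,-0.1,0,0,0,0.2]

```text
t: 16.5
tool_pos: [0.5627, 0.0487, 0.1612]
eef_rot: [-0.001, 0.586, 0.811, -0.001]
force: [1.1, -0.4, 0.1]
width: 0.0353
```

```bash
python3 go.py .4500 .10 .26 18.3
```

```text
t 16.5 pos [0.5627 0.0487 0.1612] w 0.03525395467782082 F [ 1.1 -0.4  0.1] j [-0.12  0.48  1.49 -0.    1.18 -0.44]
shift [ 0.0842 -0.0911 -0.0985] rot [-2.4000e-03  9.0000e-04  1.5707e+00]
```

Call:
servo_tool:
  steps:
    - [0,0,-0.04,0,0,0.14,0.2]
    - [0,0,-0.08,0,0,0.28,0]
    - [0,0,-0.12,0,0,0.42,-0.5]
    - [0,0,-0.14,0,0,0.56,-1]
    - [0.03,0,-0.14,0,0,0.7,-1]
    - [0.06,-0.01,-0.14,0,0,0.84,-1]
    - [0.1,-0.02,-0.14,0,0,0.98,-1]
    - [0.14,-0.03,-0.14,0,0,1.12,-1]

```text
t: 17.3
tool_pos: [0.4898, 0.1731, 0.3012]
eef_rot: [0.0, 0.928, 0.373, 0.0]
force: [0.7, -0.0, 0.2]
width: 0.0871
```

```bash
python3 go.py .5347 .2294 .25 18.3
```

```text
t 17.3 pos [0.4898 0.1731 0.3012] w 0.087064784407812 F [ 0.7 -0.   0.2] j [0.11 0.27 1.42 0.   1.46 0.92]
shift [ 0.0714 -0.0097  0.0513] rot [ 3.000e-04 -7.000e-04  4.443e-01]
```

Call:
servo_tool:
  steps:
    - [0.01,0,0,0,0,0.14,-1]
    - [0.03,-0.004,0,0,0,0.28,-1]
    - [0.05,-0.007,0,0,0,0.42,-1]
    - [0.065,-0.0097,0.01,0,0,0.4443,-1]
    - [0.0714,-0.0097,0.02,0,0,0.4443,-1]
    - [0.0714,-0.0097,0.03,0,0,0.4443,-1]
    - [0.0714,-0.0097,0.03,0,0,0.4443,-1]
    - [0.0714,-0.0097,0.03,0,0,0.4443,-1]

```text
t: 18.1
tool_pos: [0.5352, 0.2283, 0.2707]
eef_rot: [0.0, 0.987, 0.162, -0.0]
force: [0.2, 0.2, 0.4]
width: 0.088
```

```bash
python3 go.py .5347 .2294 .1755 18.3; python3 snap.py 7 >/dev/null; python3 -c "
from h import *
crop('side',200,150,400,300,4,'pics/c11.png')
crop('top',200,130,360,250,5,'pics/c12.png')"
```

```text
t 18.1 pos [0.5352 0.2283 0.2707] w 0.08799289028116224 F [0.2 0.2 0.4] j [ 0.2   0.43  1.28 -0.    1.44  1.45]
shift [-0.0001 -0.0012  0.0952] rot [0.0001 0.     0.0064]
```

View pics/c11.png

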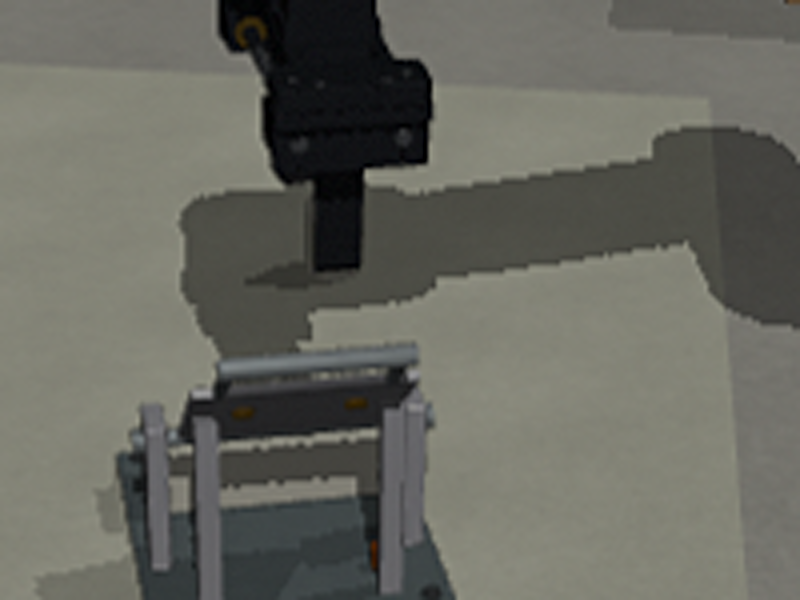

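View pics/c12.png

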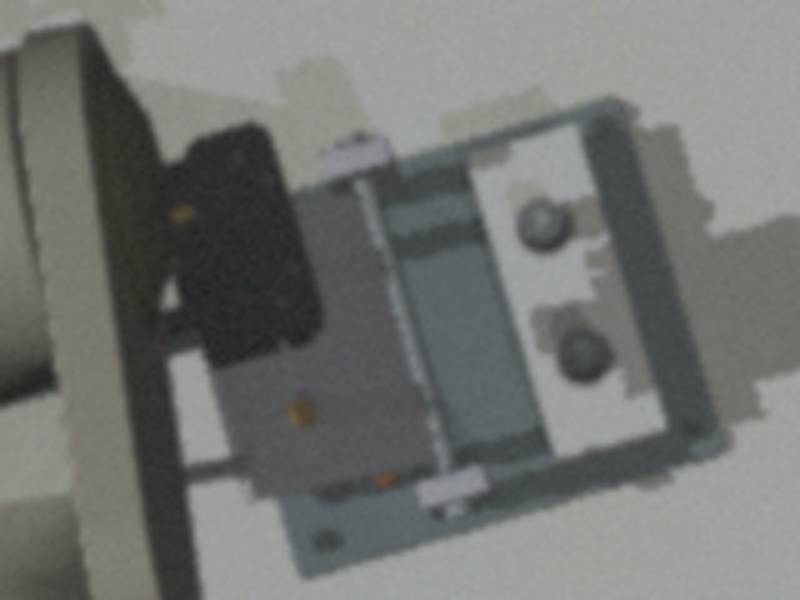

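Both cells stand in their bores (crop (544,224) and (584,354)). The finger is in line with the middle of the bar. Descending over the bar with the jaws open.

Call:
servo_tool:
  steps:
    - [0,-0.0005,0.02,0,0,0.006,-1]
    - [0,-0.001,0.04,0,0,0.006,-1]
    - [0,-0.001,0.058,0,0,0.006,-1]
    - [0,-0.001,0.072,0,0,0.006,-1]
    - [0,-0.001,0.084,0,0,0.006,-1]
    - [0,-0.001,0.092,0,0,0.006,-1]
    - [0,-0.001,0.095,0,0,0.006,-1]
    - [0,-0.001,0.095,0,0,0.006,-1]

```text
t: 19.0
tool_pos: [0.5352, 0.2297, 0.1755]
eef_rot: [-0.0, 0.987, 0.159, 0.0]
force: [0.6, 0.5, 0.8]
width: 0.0885
```

```bash
python3 go.py .5347 .2294 .1755 18.3; python3 snap.py 8 side >/dev/null; python3 -c "
from h import *
crop('side',200,150,400,300,4,'pics/c13.png')
t=load('top')
b1=np.array([.61983,.06735,0]);b0=np.array([.56305,.04856,0])
for z in (.048,.075,.083): print(z,(proj(t,[b1+[0,0,z],b0+[0,0,z]])-[200,130]+.5)*5)
"
```

```text
t 19.0 pos [0.5352 0.2297 0.1755] w 0.0884966080489184 F [0.6 0.5 0.8] j [0.2  0.5  1.42 0.   1.22 1.46]
shift [-0.0006  0.0002  0.    ] rot [-0.     -0.0002  0.0005]
0.048 [[544.00932732 227.49022216]
 [583.25054111 357.75107126]]
0.075 [[542.76540803 216.88230881]
 [582.89059572 350.05459286]]
0.083 [[542.38598903 213.64669074]
 [582.78079432 347.70677777]]
```

View pics/c13.png

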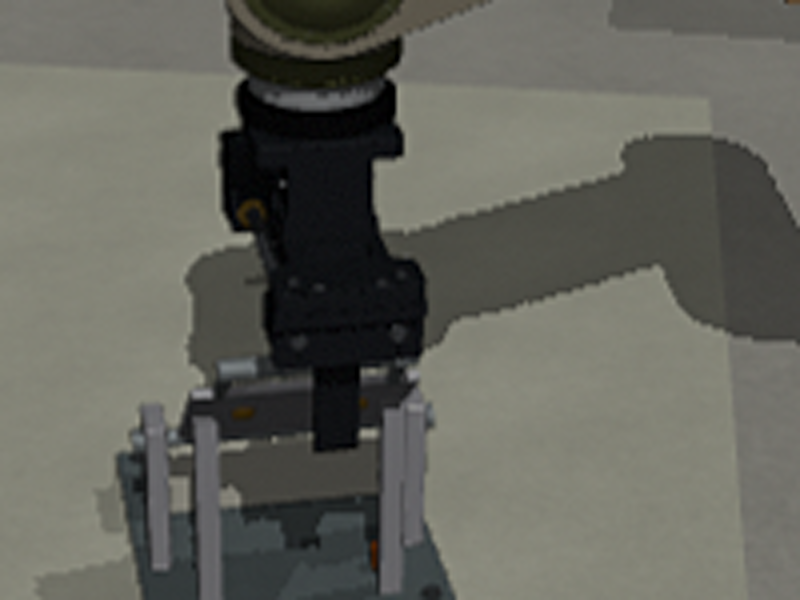

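Call:
servo_tool:
  steps:
    - [0,0,0,0,0,0,1]
    - [0,0,0,0,0,0,1]
    - [0,0,0,0,0,0,1]
    - [0,0,0,0,0,0,1]
    - [0,0,0,0,0,0,1]
    - [0,0,0,0,0,0,1]
    - [0,0,0,0,0,0,1]
    - [0,0,0,0,0,0,1]
  newtons: 25

```text
t: 19.85
tool_pos: [0.5351, 0.2297, 0.1754]
eef_rot: [-0.0, 0.987, 0.159, -0.0]
force: [-0.5, -0.3, -0.0]
width: 0.0263
```

Call:
servo_tool:
  steps:
    - [0,0,0,0,0,0,1]
    - [0,0,0,0,0,0,1]
    - [0,0,0,0,0,0,1]
    - [0,0,0,0,0,0,1]
    - [0,0,0,0,0,0,1]
    - [0,0,0,0,0,0,1]
    - [0,0,0,0,0,0,1]
    - [0,0,0,0,0,0,1]

```text
t: 20.65
tool_pos: [0.5353, 0.2291, 0.1755]
eef_rot: [0.001, 0.987, 0.159, 0.0]
force: [0.7, -6.8, 0.5]
width: 0.0104
```

```bash
python3 go.py .5694 .1244 .224 18.3; python3 -c "
import numpy as np
for q in np.linspace(2.4,np.pi/2,17): print(round(q,3),(.15*(-np.cos(q)+np.cos(2.4))).round(4),(.15*(np.sin(q)-np.sin(2.4))).round(4))"
```

```text
t 20.65 pos [0.5353 0.2291 0.1755] w 0.010448750820293149 F [ 0.7 -6.8  0.5] j [ 0.2   0.5   1.42 -0.    1.22  1.46]
shift [-0.0005  0.1101 -0.0484] rot [ 0.0012 -0.      0.0002]
2.4 0.0 0.0
2.348 -0.0054 0.0056
2.296 -0.0111 0.0109
2.245 -0.017 0.0159
2.193 -0.0232 0.0206
2.141 -0.0297 0.025
2.089 -0.0363 0.029
2.037 -0.0432 0.0327
1.985 -0.0502 0.036
1.934 -0.0574 0.0389
1.882 -0.0647 0.0415
1.83 -0.0722 0.0437
1.778 -0.0797 0.0455
1.726 -0.0874 0.0469
1.674 -0.0951 0.0479
1.623 -0.1028 0.0485
1.571 -0.1106 0.0487
```

The bar is gripped (width 10.4 mm; it reads about 1 mm low, as it did with the cells). Swinging slowly along the arc.

Call:
servo_tool:
  steps:
    - [0,0.0026,-0.0028,0,0,0,1]
    - [0,0.0054,-0.0056,0,0,0,1]
    - [0,0.0111,-0.0109,0,0,0,1]
    - [0,0.017,-0.0159,0,0,0,1]
    - [0,0.0232,-0.0206,0,0,0,1]
    - [0,0.0297,-0.025,0,0,0,1]
    - [0,0.0363,-0.029,0,0,0,1]
    - [0,0.0363,-0.029,0,0,0,1]

```text
t: 21.45
tool_pos: [0.5468, 0.1937, 0.2036]
eef_rot: [0.0, 0.987, 0.159, -0.001]
force: [7.0, -2.9, -15.0]
width: 0.0102
```

```bash
python3 go.py .5694 .1244 .224 18.3;  python3 snap.py 9 side >/dev/null; python3 -c "
from h import *
crop('side',200,150,400,300,4,'pics/c14.png')"
```

```text
t 21.45 pos [0.5468 0.1937 0.2036] w 0.010169087153567185 F [  7.   -2.9 -15. ] j [ 0.14  0.47  1.39 -0.    1.29  1.39]
shift [-0.0003  0.0729 -0.0204] rot [ 0.0006  0.0015 -0.0008]
```

View pics/c14.png

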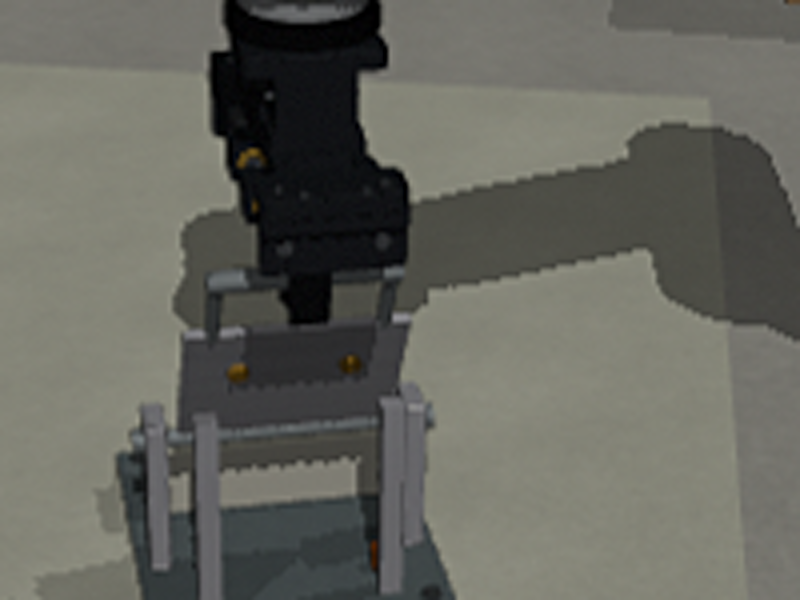

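The flap follows. A −15 N vertical force points to a ~1 mm radial mismatch, so I'll run the rest of the arc 1 mm lower.

Call:
servo_tool:
  steps:
    - [0,0.003,-0.0005,0,0,0,1]
    - [0,0.007,-0.0022,0,0,0,1]
    - [0,0.0139,-0.0055,0,0,0,1]
    - [0,0.0211,-0.0087,0,0,0,1]
    - [0,0.0284,-0.0113,0,0,0,1]
    - [0,0.0359,-0.0135,0,0,0,1]
    - [0,0.0434,-0.0153,0,0,0,1]
    - [0,0.0434,-0.0153,0,0,0,1]

```text
t: 22.3
tool_pos: [0.5599, 0.1531, 0.2191]
eef_rot: [-0.0, 0.987, 0.159, -0.001]
force: [2.1, -1.3, -17.6]
width: 0.0102
```

```bash
python3 go.py .5694 .1244 .223 18.3
```

```text
t 22.3 pos [0.5599 0.1531 0.2191] w 0.010173492361348404 F [  2.1  -1.3 -17.6] j [ 0.07  0.46  1.36 -0.    1.32  1.32]
shift [ 0.      0.0302 -0.0039] rot [-0.0004  0.0023 -0.0005]
```

Call:
servo_tool:
  steps:
    - [0,0.004,0.0002,0,0,0,1]
    - [0,0.0085,-0.0002,0,0,0,1]
    - [0,0.0135,-0.0008,0,0,0,1]
    - [0,0.0185,-0.0013,0,0,0,1]
    - [0,0.0235,-0.0016,0,0,0,1]
    - [0,0.0275,-0.0018,0,0,0,1]
    - [0,0.0303,-0.0018,0,0,0,1]
    - [0,0.0303,-0.0018,0,0,0,1]

```text
t: 23.1
tool_pos: [0.5693, 0.125, 0.2211]
eef_rot: [-0.0, 0.987, 0.159, -0.001]
force: [-5.2, -0.3, -14.0]
width: 0.0097
```

Call:
servo_tool:
  steps:
    - [0,0,0.0006,0,0,0,1]
    - [0,0,0.0006,0,0,0,1]
    - [0,0,0.0006,0,0,0,1]
    - [0,0,0.0006,0,0,0,1]
    - [0,0,0.0006,0,0,0,1]
    - [0,0,0.0006,0,0,0,1]
    - [0,0,0.0006,0,0,0,1]
    - [0,0,0.0006,0,0,0,1]

```text
t: 23.9
tool_pos: [0.5692, 0.1252, 0.2211]
eef_rot: [-0.0, 0.987, 0.159, -0.001]
force: [-6.8, -1.5, -9.9]
width: 0.0095
```

```bash
python3 go.py .5697 .1242 .223 18.3;  python3 snap.py 10 >/dev/null; python3 -c "
from h import *
crop('side',200,150,400,300,4,'pics/c15.png')
crop('top',200,100,400,250,4,'pics/c16.png')"
```

```text
t 23.9 pos [0.5692 0.1252 0.2211] w 0.00954339497593925 F [-6.8 -1.5 -9.9] j [ 0.02  0.46  1.35 -0.    1.33  1.27]
shift [ 0.0001  0.0011 -0.0019] rot [-0.0003  0.0012  0.0007]
```

View pics/c15.png

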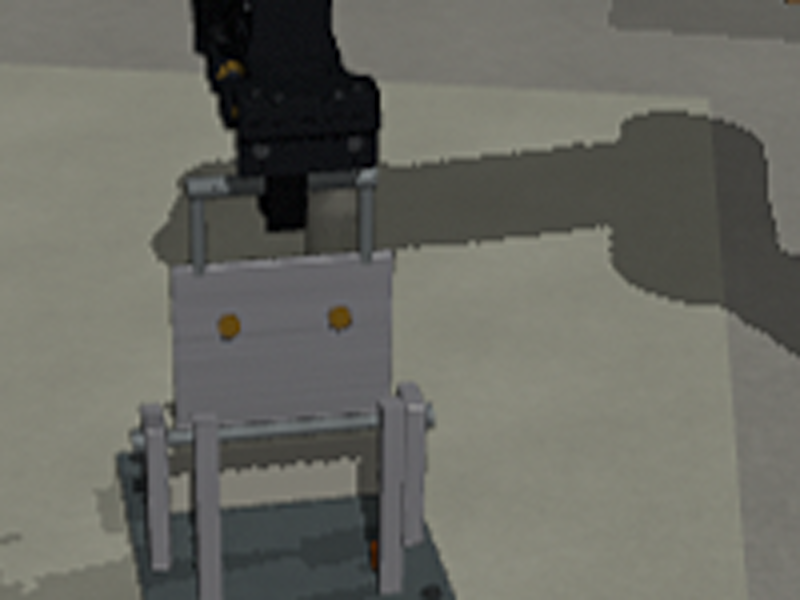

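View pics/c16.png

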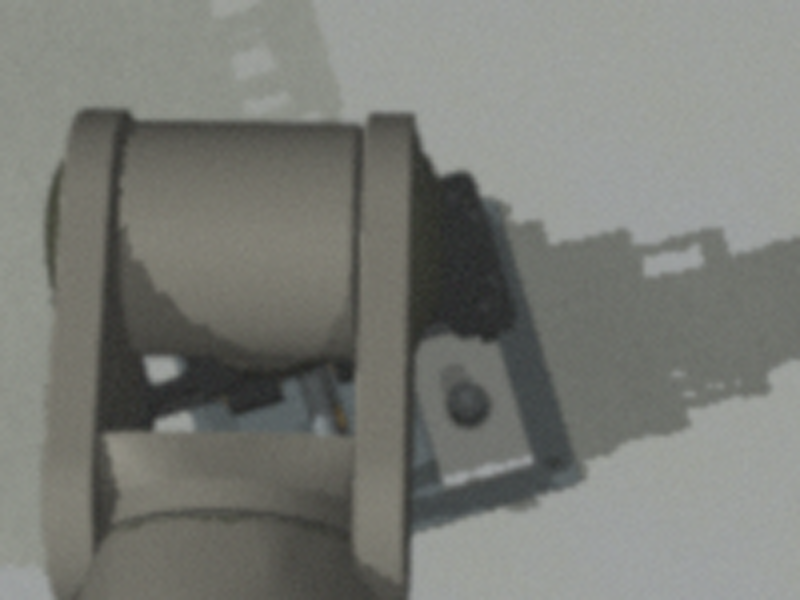

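The flap stands upright, bar at crop y ≈ 183 and plate facing the camera. Measured position is about 1 mm short of vertical, so one small nudge.

Call:
servo_tool:
  steps:
    - [0,0.0004,0.0003,0,0,0,1]
    - [0,0.0008,0.0005,0,0,0,1]
    - [0,0.001,0.0005,0,0,0,1]
    - [0,0.001,0.0005,0,0,0,1]
    - [0,0.001,0.0005,0,0,0,1]
    - [0,0.001,0.0005,0,0,0,1]
    - [0,0.001,0.0005,0,0,0,1]
    - [0,0.001,0.0005,0,0,0,1]

```text
t: 24.8
tool_pos: [0.5696, 0.1242, 0.221]
eef_rot: [0.0, 0.987, 0.159, -0.0]
force: [-8.0, -1.1, -7.7]
width: 0.0098
```

Call:
servo_tool:
  steps:
    - [0,0,0,0,0,0,1]
    - [0,0,0,0,0,0,1]
    - [0,0,0,0,0,0,1]
    - [0,0,0,0,0,0,1]
    - [0,0,0,0,0,0,1]
    - [0,0,0,0,0,0,1]
    - [0,0,0,0,0,0,1]
    - [0,0,0,0,0,0,1]

```text
t: 25.6
tool_pos: [0.5696, 0.1242, 0.221]
eef_rot: [0.0, 0.987, 0.159, -0.0]
force: [-7.7, -1.7, -7.5]
width: 0.0093
```

```bash
python3 go.py .5697 .1242 .223 18.3;  python3 snap.py 11 >/dev/null; python3 -c "
from h import *
from rig import monitor
print(monitor.state()['dq'].round(4))
s=load('side');ex=np.array([.9493,.3143,0]);h=np.array([.5696,.1243,.085])
for q in (1.45,1.5708,1.69):
  b=h+.15*(np.array([.3143,-.9493,0])*np.cos(q)+[0,0,np.sin(q)]);print(q,((proj(s,[b-.045*ex,b+.045*ex,h-.06*ex,h+.06*ex])-[200,150]+.5)*4).round(1).tolist())
crop('side',200,150,400,300,4,'pics/c17.png')"
```

```text
t 25.6 pos [0.5696 0.1242 0.221 ] w 0.00928744547215597 F [-7.7 -1.7 -7.5] j [ 0.01  0.46  1.35 -0.    1.33  1.26]
shift [ 0.0001  0.0001 -0.002 ] rot [-0.0001  0.0009  0.0006]
[-0.0004  0.0013  0.0008  0.0013  0.0001  0.0003]
1.45 [[357.0, 160.4], [189.3, 171.8], [387.2, 415.6], [173.5, 434.6]]
1.5708 [[363.4, 172.2], [193.6, 183.9], [387.2, 415.6], [173.5, 434.6]]
1.69 [[369.8, 188.0], [198.0, 200.0], [387.2, 415.6], [173.5, 434.6]]
```

View pics/c17.png

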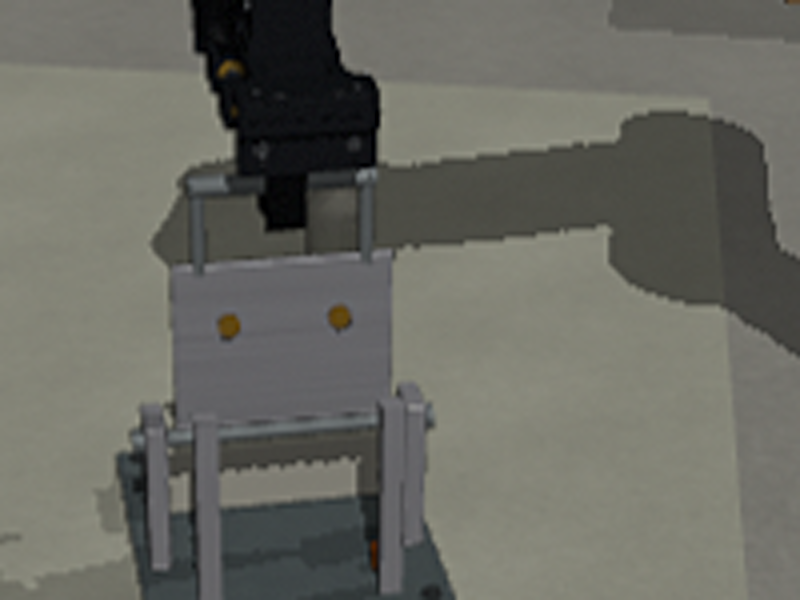

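View pics/top_11.png

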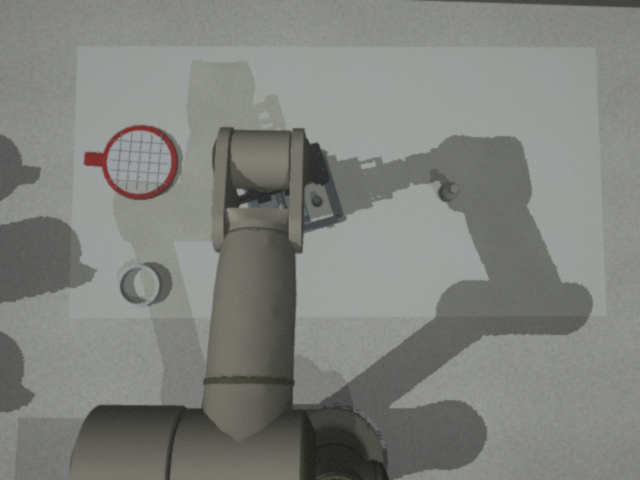

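```bash
python3 -c "
from rig import env,monitor
print(env.hand_in()); s=monitor.state(); print(s['t'],s['tool_pos'],s['width'],s['force'])"
```

```text
the job is handed in; nothing more can be done
None
the job is handed in; nothing more can be done
```

I stood both cells in the tester, one in each bore. Then I gripped the flap's bar from above, swung the flap up to its balance point, and handed in while still holding it there. The clock read about 25.7 s of the 72 s allowed.

- **Cells:** Both went in with no noticeable contact force. I let each go at the height where its underside should rest on the base plate. The top view then showed both upright in their bores. I did not measure their final height precisely. After the swing the arm hid the bore1 cell, so only the bore0 cell could be seen again.
- **Flap:** At hand-in the measured bar position was within about 0.2 mm of my computed upright point, and joint speeds were near zero. That point could itself be about 1 mm off, or roughly 0.4° of flap angle. The side view fits upright to roughly 0.03 rad.
- **Residual forces:** The held pose still carried about 11 N on the tool (about −8 N in x and −8 N in z), from a bar-arc mismatch of 1–3 mm. The bar slid slightly in the pads, so the tool sits about 3 mm below where I had planned. The finger opening read 9.3 mm on the 12 mm bar, drifting down from 10.4 mm during the swing. The side camera was also about 1 px off from the arm's own position.
- **Bystanders:** The tape roll, racket shell and glue bottle show in their original places in the last top picture.

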